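Clamp the parts canister and unscrew its tight lid

TASK

The aluminium canister stands loose in the V-clamp: take the T-handled key and with it turn the clamp's square-headed screw clockwise until the canister is gripped firmly, then set the key down on the counter beside the clamp. Then unscrew the tight knurled lid anticlockwise without letting the canister turn or come up, stop turning when the threads come free, lift the lid straight up clear of the mouth and finish still holding it, level and still, just above the mouth of the clamped canister. Use only the key on the screw head, and leave the coils, the guide block, the strike plate and the bolt bar where they are.

Things in the scene. Friction and masses are not known exactly. Their poses are not given: they have to be found in the camera images.
- holder: Grey iron V-clamp bolted to the counter. Base plate 110 x 200 mm, 10 mm thick, x -55 to 55, y -125 to 75 mm; origin on the counter under the middle of the canister's place. At +y a fixed V rest, top 50 mm above the counter; at -y the screw housing, 56 x 52 mm, y -110 to -58 mm, top at 46 mm. The canister stands between them on the plate.
- clamp_screw (a joint): Turn of the captive clamp screw, rad: grows clockwise seen from above, stop at 2.0. It starts at 0 to 0.25; a spiral cam pushes the jaw 1.5 mm per rad through spring washers (25 N per mm). The jaw meets the canister at about 0.5 and grips it firmly from 1.3 on (1.4 to 1.7 is good). Stays where it is left. Turning takes 0.12 N m while loose, up to 0.25 N m when tight.
- square_head: Steel square head of the clamp screw, 16 x 16 mm, 16 mm high (its top 3 mm a 12.5 mm square lead-in), sides along its x and y, turning with the screw; upright axis at x = 0, y = -84 mm of the clamp. Origin on the axis at the housing's top, 46 mm above the counter; round its foot a collar, radius 13 mm, 2 mm high.
- jaw: Moving jaw with a rubber face, 44 mm wide, top 45 mm above the counter, between housing and canister, driven only by the screw. Origin: the clamp's origin shifted by the jaw's travel along the clamp's y.
- key: T-handled steel socket key, 0.22 kg, upright on its socket. Origin: middle of the socket's open underside. Socket 28 mm square, 26 mm high, square hole 19 mm wide, 18 mm deep, sides along x and y; round stem 12 mm; on top a bar 70 mm long (x), 12 mm thick (y), 50 to 64 mm above the origin. On the screw it rests on the collar, 48 mm above the counter, with 0.2 rad of play either way.
- canister: Aluminium canister, about 0.4 kg: round body of 66 mm diameter, 77 mm high, neck 40 mm wide, rim 98 mm above the base. Origin in the middle of its base, z up; it stands on the clamp's plate, 10 mm above the counter. Unclamped it spins with the lid. The neck has a two-start thread and a black rubber seal ring at its foot.
- mouth (a point): Middle of the canister's mouth, at the rim, 98 mm above its base (108 mm above the counter).
- can_side (a point): Point on the side of the canister's body, on its x axis, 33 mm out and 50 mm up: shows whether the canister turns.
- lid: Knurled screw lid, 0.16 kg, 60 mm diameter, 26 mm high. Origin in the middle of its open underside, z up, x through its two inner lugs. Starts closed, x along the canister's x, origin 93 mm above the counter. Anticlockwise it turns against a stiff seal (0.5 N m), is free from 2.1 rad (120 degrees) on and jams in the next thread past 2.7. Lift it only when free; 15 mm up its skirt clears the rim.
- coil_a: Copper solenoid coil, 42 mm diameter, 48 mm high, standing. Origin under it. Bystander.
- coil_b: Copper solenoid coil like coil_a. Bystander.
- coil_c: Copper solenoid coil like coil_a. Bystander.
- guide_block: Yellow plastic drill guide block, 40 x 80 x 40 mm. Origin under it. Bystander.
- strike_plate: Dented steel strike plate lying flat, 42 x 130 x 5 mm. Origin under it. Bystander.
- bolt_bar: Steel lock bolt bar with three round bolts, about 80 x 90 x 32 mm. Origin under it. Bystander.
Not all that is in view belongs to the job. There is more than one size of the canister; the job needs the largest.

How it is judged:
On the way, in this order (a step that is already met when the one before it is completed fails the run):
1. the clamp screw is tightened with the key on its head until the jaw grips the canister firmly (contact force between jaw and canister above 12 N and value of joint clamp_screw above 1.1 rad and horizontal distance between key and square_head below 0.006 m), for 0.2 s.
2. the key is set down on the counter, off the clamp, and let go (height (world z) of key below 0.03 m and horizontal distance between key and square_head above 0.05 m and contact force between the fingers and key below 0.1 N and linear speed of key below 0.03 m/s), for 0.2 s.
3. the lid is turned out of its threads and lifted clear of the mouth (z of lid in the frame of canister above 0.099 m and contact force between the fingers and lid above 1 N), for 0.1 s.
At the end, for the whole second after the job is handed in: Lid held by the fingers, level, still, 1 to 72 mm above the rim, within 20 mm of the mouth's axis, turned 1.8 to 3.0 rad from tight, clear of the canister. Canister gripped (jaw over 8 N, screw over 1.05 rad), upright, down, its side moved under 12 mm. Key on the counter, released, 50 mm off (all of step 3 and z of lid in the frame of canister below 0.17 m and horizontal distance between lid and mouth below 0.02 m and angle between lid's own z axis and vertical below 0.2 rad and angle between the x axis of lid and the x axis of canister, either way round between 0.15 and 1.35 rad and linear speed of lid below 0.02 m/s and contact force between lid and canister below 0.1 N and contact force between jaw and canister above 8 N and value of joint clamp_screw above 1.05 rad and distance of can_side from where it was at the start of the episode below 0.012 m and angle between canister's own z axis and vertical below 0.08 rad and z of canister in the frame of holder below 0.014 m and height (world z) of key below 0.03 m and horizontal distance between key and square_head above 0.05 m and contact force between the fingers and key below 0.1 N); the arm keeps its last pose, push and grip.
It fails at once if the canister turns with the lid or is dragged along (its side moves over 15 mm) (distance of can_side from where it was at the start of the episode above 0.015 m).
It fails at once if the canister is pulled up out of the clamp (over 6 mm) (z of canister in the frame of holder above 0.016 m).
It fails at once if the fingers touch the screw head (contact force between the fingers and square_head above 0.5 N).
It fails at once if a bystander is moved by more than 30 mm (distance of any of coil_a, coil_b, coil_c, guide_block, strike_plate, bolt_bar from where it was at the start of the episode above 0.03 m).
It also fails if it takes over 70 s, if anything falls off the work surface, if the arm or the gripper's body presses on something with over 40 N, if the wrist force passes 120 N, or if a joint passes its speed limit or range.

ROBOT

A 6-joint arm with a two-finger parallel gripper is mounted at the origin on the work surface. World frame = base frame: x ahead of the robot, y to its left, z up, the work surface at z = 0. Lengths are in m, angles in rad, forces in N, time in s.
With the tool pointing down it reaches from about 0.325 to 0.775 m from the base axis. Payload 9.3 kg.
Tool frame: the origin (TCP) lies at the very end of the fingers, on their centre line; the grasp point (between the pads) lies 19 mm behind it; z points along the fingers, x is the direction in which the jaws open and shut, and the axes are right-handed (so a half turn about z gives the same grasp; the last joint's range is limited). The gripper opens to 85 mm and grips with 20 to 120 N. Pads are 22 mm wide; open, the fingers measure 114 mm over their backs; the gripper's body (76 mm by 85 mm) begins 54 mm behind the grasp point. The pads swing forward as they close: fully open they stand 13 mm farther back than shut.
Start: joints at [-1.385, 0.259, 0.021, 1.334, 0, 1.418], TCP at [0.183, -0.519, 0.231] pointing down, gripper open.
Joint ranges: [-3.04, 3.04], [-0.91, 1.82], [-1.04, 1.36], [-1.92, 1.95], [-1.52, 1.45], [-3.14, 3.14]. Speed limits (rad/s): [2.22, 2.22, 2.79, 3.14, 3.14, 3.14].

INTERFACE

Orientations are given as a unit quaternion [w, x, y, z].
In Python, from cell import env gives the robot as it stands.
- The arm moves only by the tool apply_moves, never from a script. Its argument "commands" is a list that holds one entry, the list of rows, each a list of 6 numbers: the shift along the world's x, y, z in units of 25 mm (1.0 is 25 mm), then the turn, a rotation vector about the world's x, y, z in units of 10 degrees (1.0 is 10 degrees). In form: [[[dx, dy, dz, ax, ay, az], ...]]. A call has 1 to 5 rows; each row shifts and turns the pose as measured when the row begins; what a row does not reach is not made up. A row lasts 1/8 s, in which the tool goes at most 62.5 mm and 10.7 degrees, less where a joint would pass 70% of its speed; a pose out of reach is approached as far as the arm can. A call is refused whole if a number of a shift passes 1 or a number of a turn 1, either way. A call with a gripper value outside its range is refused whole. "jaw" is the finger opening in mm, from 0 to 85.4, set as the call begins (left out, the last holds). The fingers move at their own pace and stop on an object; "grip_force" is the grip in N (left out, the last holds). Time passes only in rows, so rows that do not move let the fingers close. It gives the time, the measured TCP pose, the force and the opening at its end, in the units of the state.
- env.read_state(): the state, without advancing time (a new reading comes with each control period).
- env.snapshot(name): name is "scene" or "top"; returns a dict with "frame" (480x640x3 uint8, red, green, blue), "depth" (480x640 float32, m along the optical axis (not along the pixel's ray), 0 where there is no reading), "vfov" (degrees; the focal length in pixels is half the picture's height over the tangent of half this angle, whatever the lens; pixels are square), "cx", "cy" (the principal point, pixels), "D" ([k1, k2, p1, p2, k3] as OpenCV has them; the pictures are not rectified), "rvec" (rotation vector, rad) and "tvec" (3), from world to camera coordinates, as OpenCV has them. Camera axes: x right, y down, z forward; pixel columns grow to the right and rows downward; lengths in m; the calibration is good to about 2 mm. A picture is of the moment at which its call begins.
- env.hand_in(): hands the job in, once; it reports no verdict.
The state is a dict: "time_s": time; "joint_pos": joint angles; "qvel": joint speeds; "effort": joint torques, N m; "position": TCP position; "orientation": TCP orientation; "ft_force": force on the tool from outside, world axes, zero at the start; "torque": the same for the moment, N m; "grip_width": opening from 0.0 (shut) to 1.0 (fully open).
Only numpy, scipy, OpenCV 4.12 (cv2) and the standard library are available. Lean on these libraries where they do the work, as an engineer would, in place of code of your own. Each camera call takes 0.05 s, during which the arm holds its last target.

## Working session

There is one attempt and no reset: what is moved stays moved. The work goes in short steps, Python scripts to look and compute and a tool call to move; the robot and the scene stay as the last step left them, time stands still between calls to the robot, and variables do not carry over. Pictures are saved under pics/ and viewed, and the job is handed in when it is done.

Besides the shell and the picture viewer there is one more tool, called after "Request:" as a command line: name --argument value ..., lists and objects as JSON in quotes. apply_moves: Moves the arm, as the interface text tells. Its arguments: {"type":"object","properties":{"commands":{"type":"array"},"jaw":{"type":"number"},"grip_force":{"type":"number"}},"required":["commands"]}

```bash
ls; mkdir -p pics; cat > h.py <<'E'
import numpy as np, cv2, sys
sys.path.insert(0,'.')
from cell import env
def snap(n,fn=None):
    s=env.snapshot(n)
    if fn: cv2.imwrite('pics/'+fn,s['frame'][:,:,::-1])
    f=240/np.tan(np.radians(s['vfov'])/2)
    s['K']=np.array([[f,0,s['cx']],[0,f,s['cy']],[0,0,1.]])
    s['R']=cv2.Rodrigues(np.array(s['rvec'],float))[0]; s['t']=np.array(s['tvec'],float).ravel()
    s['Dv']=np.array(s['D'],float)
    return s
def ray(s,uv):
    p=cv2.undistortPoints(np.array(uv,float).reshape(-1,1,2),s['K'],s['Dv']).reshape(-1,2)
    d=np.c_[p,np.ones(len(p))]@s['R']; return -s['R'].T@s['t'],d
def onz(s,uv,z):
    o,d=ray(s,uv); return o+d*((z-o[2])/d[:,2])[:,None]
def world(s):
    "per pixel world points from depth"
    v,u=np.mgrid[0:480,0:640]; p=cv2.undistortPoints(np.c_[u.ravel(),v.ravel()].astype(float).reshape(-1,1,2),s['K'],s['Dv']).reshape(-1,2)
    z=s['depth'].ravel()[:,None]; P=(np.c_[p,np.ones(len(p))]*z-s['t'])@s['R']; return P.reshape(480,640,3)
def proj(s,P): return cv2.projectPoints(np.array(P,float).reshape(-1,1,3),np.array(s['rvec'],float),s['t'],s['K'],s['Dv'])[0].reshape(-1,2)
E
python3 - <<'E'
from h import *
for n in('scene','top'):
    s=snap(n,n+'0.png'); print(n,s['vfov'],s['cx'],s['cy'],s['D'],-s['R'].T@s['t'],s['R'][2])
print(env.read_state())
E
```

```text
pics
scene 51.4302552633762 324.69258915994305 240.4629657850682 [-0.09114051  0.          0.          0.          0.        ] [ 0.91849055 -0.30443583  0.89074854] [-0.3872969   0.33248982 -0.85991374]
top 49.58593578421464 323.0956063756288 238.79681874448872 [-0.14906838  0.          0.          0.          0.        ] [ 0.35385799 -0.01176475  1.14712236] [ 0.18920863  0.02491702 -0.98162072]
{'time_s': 0.1, 'joint_pos': array([-1.38459756e+00,  2.59132495e-01,  2.08648539e-02,  1.33368574e+00,
        4.27390967e-06,  1.41819508e+00]), 'qvel': array([-1.85215941e-03, -2.53061042e-04,  1.27238294e-03,  1.90444294e-04,
        5.04388944e-05,  1.90082182e-04]), 'effort': array([ 5.49798366e-03, -5.56694019e+01,  3.45071661e+01,  1.16024443e-02,
       -4.63208983e-05, -2.67367419e-06]), 'position': array([ 0.18274796, -0.51850401,  0.23073917]), 'orientation': array([-4.03685968e-04,  8.16197009e-01, -5.77773406e-01, -4.14407681e-04]), 'ft_force': array([0.47250005, 0.60535127, 0.42671406]), 'torque': array([ 0.04383066, -0.03533561,  0.03095032]), 'grip_width': 1.0002245840605841}
```

View pics/scene0.png

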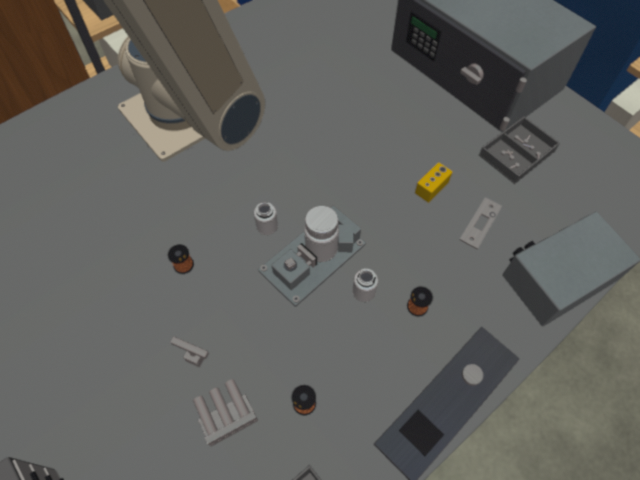

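View pics/top0.png

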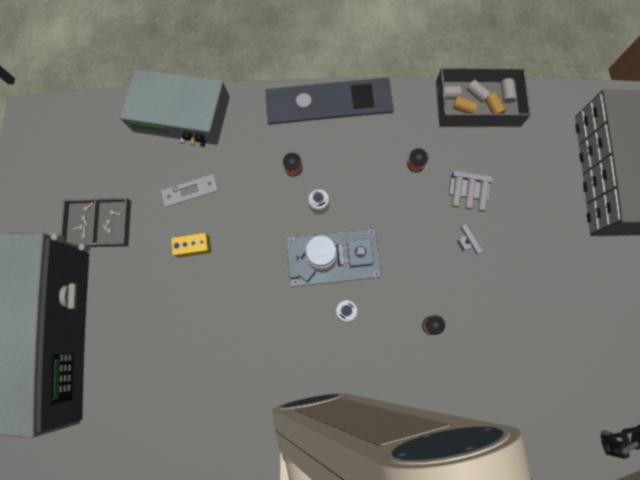

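Candidates for the canister in the top view are (320,252) in the clamp, (318,200) and (346,310). The clamped one is the largest. The key is at top (470,240), scene (189,350). I'll confirm in enlarged crops.

```bash
python3 - <<'E'
from h import *
a=snap('scene');b=snap('top')
c=lambda s,u0,v0,w,h:cv2.resize(s['frame'][v0:v0+h,u0:u0+w,::-1],(400,300),interpolation=cv2.INTER_CUBIC)
im=np.vstack([np.hstack([c(a,250,195,133,100),c(a,150,320,80,60)]),np.hstack([c(b,280,215,107,80),c(b,440,215,60,45)])])
cv2.imwrite('pics/crop1.png',im)
for s,n in((a,'scene'),(b,'top')):
    W=world(s); np.save(n+'W.npy',W); 
W=world(b)
for uv in[(320,252),(360,252),(293,280),(470,240),(464,244),(472,237)]: print(uv,W[uv[1],uv[0]])
W=world(a)
for uv in[(321,216),(291,264),(189,348),(193,358)]: print(uv,W[uv[1],uv[0]])
E
```

```text
(320, 252) [0.52542631 0.0209484  0.11745241]
(360, 252) [ 0.53367448 -0.06205908  0.05878586]
(293, 280) [0.48119549 0.08412694 0.01580854]
(470, 240) [ 0.55431445 -0.29757062  0.06355975]
(464, 244) [ 0.55254698 -0.29343676  0.02606375]
(472, 237) [ 0.56033111 -0.30176732  0.06573858]
(321, 216) [0.52503327 0.02325054 0.11711362]
(291, 264) [ 0.54278402 -0.06477273  0.05822558]
(189, 348) [ 0.56313777 -0.30312563  0.06428924]
(193, 358) [ 0.56636714 -0.30749144  0.02449684]
```

View pics/crop1.png

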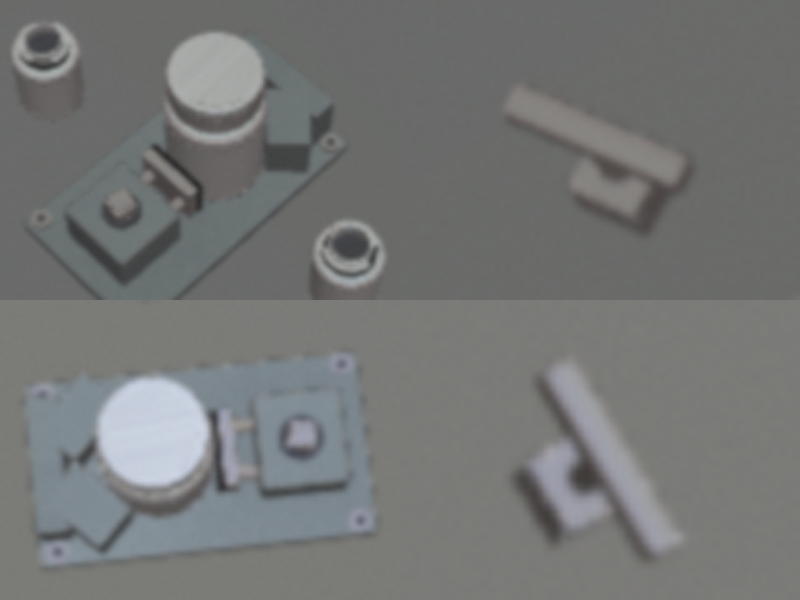

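The crops confirm the large lidded canister in the clamp, the square head at top (360,250), and the key with its bar at top (470,240). Now I'll measure positions and yaws.

```bash
cat > m.py <<'E'
from h import *
def top(P,zlo,zhi,c,r):
    m=(P[...,2]>zlo)&(P[...,2]<zhi)&(np.hypot(P[...,0]-c[0],P[...,1]-c[1])<r)
    return m
def meas(s,W,c,r,zlo,zhi,zt):
    m=top(W,zlo,zhi,c,r).astype(np.uint8)
    n,l,st,ce=cv2.connectedComponentsWithStats(m)
    if n<2: return None
    i=1+np.argmax(st[1:,4]); v,u=np.nonzero(l==i)
    P=onz(s,np.c_[u,v],zt)[:,:2].astype(np.float32)
    return P
if __name__=='__main__':
  for n in('top','scene'):
    s=snap(n);W=world(s)
    for name,c,r,a,b,zt in(('keybar',(.556,-.30),.06,.055,.075,.064),('lid',(.525,.021),.05,.108,.13,.119),('head',(.537,-.063),.02,.0535,.075,.062),('housing',(.537,-.063),.06,.040,.05,.046),('plate',(.53,-.0),.14,.006,.014,.010)):
        P=meas(s,W,c,r,a,b,zt)
        if P is None: print(n,name,None); continue
        (cx,cy),(w,h),ang=cv2.minAreaRect(P); q=P-P.mean(0); e,V=np.linalg.eigh(q.T@q); 
        print(n,name,len(P),'rect',np.round([cx,cy,w,h,ang],4),'mean',P.mean(0).round(4),'majoraxis deg',np.degrees(np.arctan2(V[1,1],V[0,1])).round(2), 'circ',np.round(cv2.minEnclosingCircle(P)[1],4))
E
python3 m.py
```

```text
top keybar 200 rect [ 5.58600e-01 -2.99900e-01  6.91000e-02  1.45000e-02  2.77728e+01] mean [ 0.5591 -0.2996] majoraxis deg -152.6 circ 0.0349
top lid 706 rect [5.29400e-01 1.99000e-02 5.83000e-02 6.11000e-02 8.90087e+01] mean [0.5292 0.0193] majoraxis deg -175.23 circ 0.0309
top head 57 rect [ 5.36400e-01 -6.31000e-02  1.48000e-02  1.51000e-02  8.85682e+01] mean [ 0.5365 -0.0637] majoraxis deg -175.01 circ 0.01
top housing 548 rect [ 0.5368 -0.0638  0.0564  0.0518  4.9999] mean [ 0.5369 -0.0637] majoraxis deg -174.47 circ 0.036
top plate 1437 rect [ 0.5322 -0.0051  0.11    0.1982  4.9413] mean [ 0.5243 -0.0318] majoraxis deg 120.1 circ 0.1117
scene keybar 301 rect [ 5.6110e-01 -3.0260e-01  7.1000e-02  1.3500e-02  2.8143e+01] mean [ 0.5611 -0.3026] majoraxis deg -152.13 circ 0.0356
scene lid 775 rect [5.33200e-01 1.65000e-02 5.93000e-02 6.38000e-02 5.05561e+01] mean [0.5333 0.0163] majoraxis deg 140.1 circ 0.0328
scene head 72 rect [ 5.40100e-01 -6.61000e-02  1.67000e-02  1.72000e-02  8.51387e+01] mean [ 0.5401 -0.0659] majoraxis deg -175.18 circ 0.011
scene housing 635 rect [ 0.5398 -0.0655  0.0575  0.0525  5.962 ] mean [ 0.5403 -0.0663] majoraxis deg -172.33 circ 0.0379
scene plate 1799 rect [ 0.5337 -0.0067  0.1107  0.1998  4.8423] mean [ 0.551  -0.0351] majoraxis deg 74.43 circ 0.1123
```

Averages of the two views: key at (0.560,-0.301) with yaw 28°, head at (0.538,-0.065), lid at (0.531,0.018), clamp yaw 5°. I'm moving over the key. TCP yaw has to go from -70.6° to 118° so that joint 6 keeps room for the clockwise turn.

Request:
apply_moves --commands '[[[0.75,0.43,0,0,0,0.95],[0.75,0.43,0,0,0,0.95],[0.75,0.43,0,0,0,0.95],[0.75,0.43,0,0,0,0.95],[0.75,0.43,0,0,0,0.95]]]' --jaw 50

```text
time_s: 0.92
position: [0.2778, -0.4639, 0.2305]
orientation: [-0.0, 0.982, -0.189, -0.001]
ft_force: [0.3, -0.6, 0.4]
grip_width: 0.582
```

Request:
apply_moves --commands '[[[0.75,0.43,0,0,0,0.95],[0.75,0.43,0,0,0,0.95],[0.75,0.43,0,0,0,0.95],[0.75,0.43,0,0,0,0.95],[0.75,0.43,0,0,0,0.95]]]'

```text
time_s: 1.55
position: [0.3745, -0.408, 0.2302]
orientation: [-0.0, 0.972, 0.236, -0.001]
ft_force: [0.7, -0.1, -0.0]
grip_width: 0.582
```

Request:
apply_moves --commands '[[[0.75,0.43,0,0,0,0.95],[0.75,0.43,0,0,0,0.95],[0.75,0.43,0,0,0,0.95],[0.75,0.43,0,0,0,0.95],[0.75,0.43,0,0,0,0.95]]]'

```text
time_s: 2.17
position: [0.4713, -0.3521, 0.23]
orientation: [-0.0, 0.786, 0.619, -0.001]
ft_force: [0.0, 0.4, -0.1]
grip_width: 0.585
```

```bash
cat > st.py <<'E'
from h import *
from scipy.spatial.transform import Rotation as Ro
def st(tx=None,ty=None,tz=None,tyaw=None):
    s=env.read_state();w,x,y,z=s['orientation'];R=Ro.from_quat([x,y,z,w]).as_matrix()
    yaw=np.degrees(np.arctan2(R[1,0],R[0,0]))
    print('t',round(s['time_s'],2),'p',s['position'].round(4),'yaw',yaw.round(2),'tz',R[:,2].round(3),'q6',np.degrees(s['joint_pos'][5]).round(1),'F',s['ft_force'].round(1),'T',s['torque'].round(2),'g',(s['grip_width']*85.4).round(1))
    # levelling rotvec
    a=np.cross(R[:,2],[0,0,-1]); print('level units',np.degrees(a).round(2)/10)
    if tx is not None:
        print('to go units',((np.array([tx,ty,tz])-s['position'])/.025).round(3),'yaw',round(((tyaw-yaw+180)%360-180)/10,3))
if __name__=='__main__': st(*[float(a) for a in sys.argv[1:]])
E
python3 st.py .5598 -.3013 .12 118
```

```text
Traceback (most recent call last):
  File "st.py", line 11, in <module>
    if __name__=='__main__': st(*[float(a) for a in sys.argv[1:]])
                             ~~^^^^^^^^^^^^^^^^^^^^^^^^^^^^^^^^^^^
  File "st.py", line 6, in st
    print('t',round(s['time_s'],2),'p',s['position'].round(4),'yaw',yaw.round(2),'tz',R[:,2].round(3),'q6',np.degrees(s['joint_pos'][5]).round(1),'F',s['ft_force'].round(1),'T',s['torque'].round(2),'g',(s['grip_width']*85.4).round(1))
                                                                                                                                                                                                          ^^^^^^^^^^^^^^^^^^^^^^^^^^^^
AttributeError: 'float' object has no attribute 'round'
```

Request:
apply_moves --commands '[[[0.7,0.4,-0.4,0,0,0.85],[0.7,0.4,-0.8,0,0,0.85],[0.7,0.4,-0.8,0,0,0.85],[0.7,0.4,-0.8,0,0,0.85],[0.7,0.4,-0.8,0,0,0.75]]]'

```text
time_s: 2.8
position: [0.5624, -0.3006, 0.1386]
orientation: [0.002, 0.505, 0.863, -0.0]
ft_force: [-1.3, -0.4, 0.4]
grip_width: 0.586
```

```bash
sed -i "s/(s\['grip_width'\]\*85.4).round(1)/round(float(s['grip_width'])*85.4,1)/" st.py; python3 st.py .5598 -.3013 .038 118
python3 - <<'E'
from h import *
s=snap('scene','k1.png'); cv2.imwrite('pics/k1c.png',cv2.resize(s['frame'][280:420,100:290,::-1],None,fx=4,fy=4))
E
```

```text
t 2.8 p [ 0.5624 -0.3006  0.1386] yaw 119.4 tz [ 0.002 -0.002 -1.   ] q6 -65.0 F [-1.3 -0.4  0.4] T [ 0.04  0.04 -0.03] g 50.1
level units [0.014 0.014 0.   ]
to go units [-0.102 -0.029 -4.023] yaw -0.14
```

View pics/k1c.png

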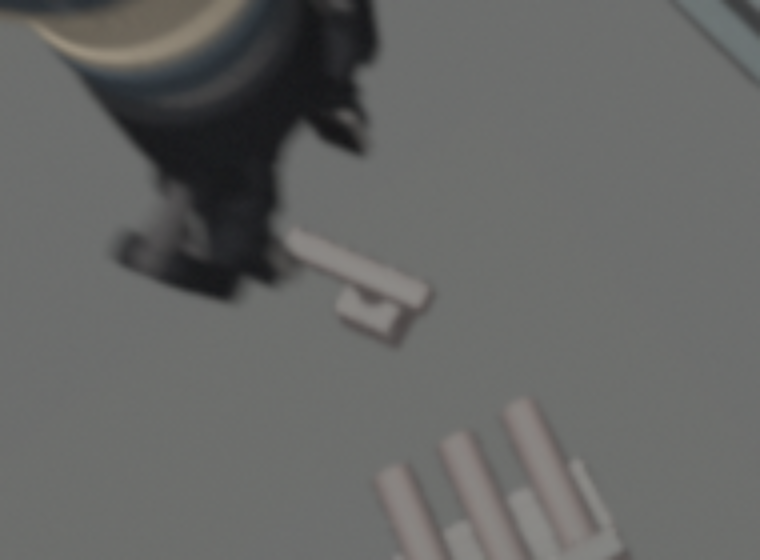

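The fingers straddle the bar, seen in the crop at about (350,265). Descending to TCP z = 0.038.

Request:
apply_moves --commands '[[[-0.1,-0.03,-0.8,0,0,-0.14],[0,0,-0.8,0,0,0],[0,0,-0.8,0,0,0],[0,0,-0.8,0,0,0],[0,0,-0.8,0,0,0]]]'

```text
time_s: 3.48
position: [0.561, -0.2997, 0.0338]
orientation: [0.001, 0.514, 0.858, -0.0]
ft_force: [-0.9, -0.3, 0.7]
grip_width: 0.584
```

```bash
python3 st.py .5598 -.3013 .038 118
```

```text
t 3.48 p [ 0.561  -0.2997  0.0338] yaw 118.12 tz [ 0.001 -0.001 -1.   ] q6 -63.8 F [-0.9 -0.3  0.7] T [0.02 0.02 0.05] g 49.9
level units [0.004 0.006 0.   ]
to go units [-0.049 -0.064  0.167] yaw -0.012
```

Request:
apply_moves --commands '[[[-0.05,-0.06,0.17,0,0,0],[0,0,0,0,0,0],[0,0,0,0,0,0],[0,0,0,0,0,0]]]' --jaw 0 --grip_force 60

```text
time_s: 3.98
position: [0.5594, -0.3017, 0.0395]
orientation: [0.0, 0.515, 0.857, -0.0]
ft_force: [0.9, -0.2, -2.0]
grip_width: 0.128
```

```bash
python3 st.py .5598 -.3013 .038 118
python3 - <<'E'
from h import *
s=snap('scene'); cv2.imwrite('pics/k2c.png',cv2.resize(s['frame'][280:420,100:290,::-1],None,fx=4,fy=4))
E
```

```text
t 3.98 p [ 0.5594 -0.3017  0.0395] yaw 117.98 tz [ 0.001 -0.001 -1.   ] q6 -63.9 F [ 0.9 -0.2 -2. ] T [ 0.06  0.01 -0.01] g 10.9
level units [0.004 0.004 0.   ]
to go units [ 0.017  0.017 -0.06 ] yaw 0.002
```

View pics/k2c.png

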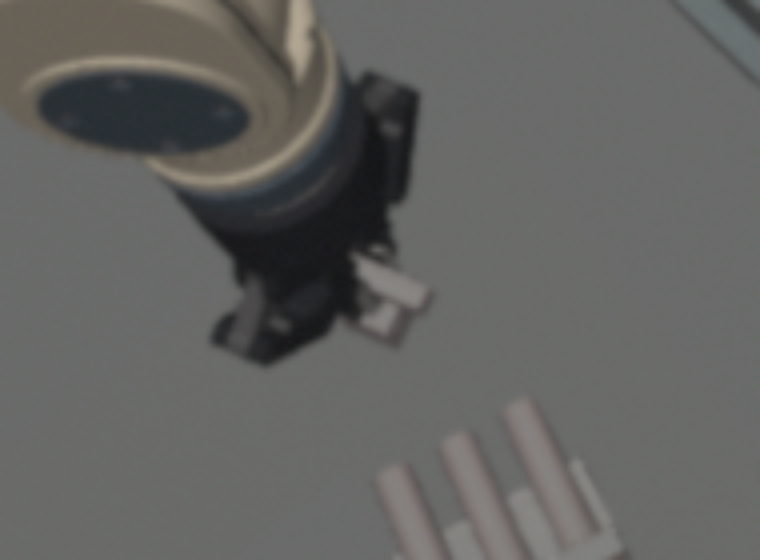

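Gripped: the opening reads 10.9 mm, and the crop shows the bar between the fingers at about (380,275). Lifting it to over the head.

Request:
apply_moves --commands '[[[0,0,0.8,0,0,0],[0,0,0.9,0,0,0],[0,0,0.9,0,0,0],[0,0,0.9,0,0,0],[0,0,0.7,0,0,0]]]'

```text
time_s: 4.65
position: [0.5581, -0.3006, 0.1461]
orientation: [-0.002, 0.515, 0.857, 0.0]
ft_force: [-0.3, 0.5, -2.5]
grip_width: 0.127
```

Request:
apply_moves --commands '[[[-0.1,0.9,0,0,0,-0.35],[-0.1,0.95,0,0,0,-0.35],[-0.1,0.95,0,0,0,-0.35],[-0.1,0.95,0,0,0,-0.35],[-0.1,0.95,0,0,0,-0.35]]]'

```text
time_s: 5.28
position: [0.5454, -0.1816, 0.1481]
orientation: [0.0, 0.644, 0.765, 0.0]
ft_force: [0.4, -0.6, -2.1]
grip_width: 0.126
```

Request:
apply_moves --commands '[[[-0.1,0.95,0,0,0,-0.35],[-0.1,0.95,0,0,0,-0.35],[-0.1,0.9,0,0,0,-0.3],[0,0.9,0,0,0,-0.2],[0,0,0,0,0,0]]]'

```text
time_s: 5.9
position: [0.5368, -0.0844, 0.1489]
orientation: [0.0, 0.723, 0.691, 0.0]
ft_force: [-0.3, -1.2, -3.3]
grip_width: 0.125
```

```bash
python3 st.py .5383 -.0648 .086 88
python3 - <<'E'
from h import *
s=snap('scene');b=snap('top')
im=np.hstack([cv2.resize(s['frame'][180:300,220:340,::-1],(400,400)),cv2.resize(b['frame'][190:310,300:420,::-1],(400,400))])
cv2.imwrite('pics/k3c.png',im)
E
```

```text
t 5.9 p [ 0.5368 -0.0844  0.1489] yaw 87.46 tz [ 0.001 -0.    -1.   ] q6 -15.2 F [-0.3 -1.2 -3.3] T [-0.02  0.01  0.06] g 10.7
level units [0.    0.004 0.   ]
to go units [ 0.061  0.783 -2.516] yaw 0.054
```

View pics/k3c.png

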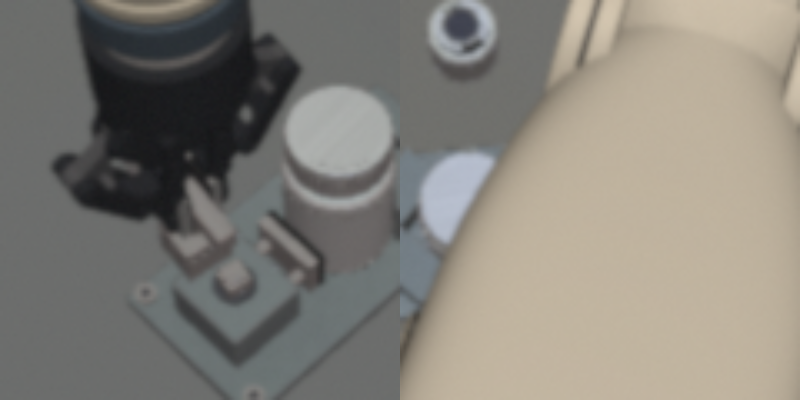

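Request:
apply_moves --commands '[[[0.06,0.78,0,0,0,0.05],[0,0,0,0,0,0],[0,0,0,0,0,0]]]'

```text
time_s: 6.38
position: [0.5388, -0.0665, 0.1487]
orientation: [0.001, 0.72, 0.694, -0.0]
ft_force: [0.6, -0.9, -3.2]
grip_width: 0.124
```

```bash
python3 st.py .5383 -.0648 .086 88
cat > ov.py <<'E'
from h import *
from scipy.spatial.transform import Rotation as Ro
s=snap('scene'); S=env.read_state();w,x,y,z=S['orientation'];R=Ro.from_quat([x,y,z,w]).as_matrix()
yaw=np.arctan2(R[1,0],R[0,0])-np.pi/2; p=S['position']; b=np.array([.0017,-.0013])
c,sn=np.cos(yaw),np.sin(yaw); k=lambda X,Y,Z:[p[0]+b[0]+c*X-sn*Y,p[1]+b[1]+sn*X+c*Y,p[2]-.0395+Z]
pts=[k(.035,.006,.064),k(.035,-.006,.064),k(.035,-.006,.05),k(.035,.006,.05)]+[k(.014*i,.014*j,0) for i,j in((1,1),(1,-1),(-1,-1))]+[k(.014*i,.014*j,.026) for i,j in((1,1),(1,-1),(-1,-1))]+[k(0,0,-.05)]
uv=proj(s,pts); f=6;o=np.array([265,190]);im=cv2.resize(s['frame'][190:290,265:385,::-1],None,fx=f,fy=f,interpolation=cv2.INTER_CUBIC)
im=np.ascontiguousarray(im)
for i,q in enumerate(uv): cv2.circle(im,tuple(((q-o+.5)*f).astype(int)),3,(0,0,255) if i<4 else (0,255,0),-1)
cv2.imwrite('pics/'+sys.argv[1],im)
E
python3 ov.py k4.png
```

```text
t 6.38 p [ 0.5388 -0.0665  0.1487] yaw 87.91 tz [ 0.001 -0.001 -1.   ] q6 -13.8 F [ 0.6 -0.9 -3.2] T [ 0.03 -0.02  0.03] g 10.6
level units [0.005 0.004 0.   ]
to go units [-0.021  0.07  -2.508] yaw 0.009
```

View pics/k4.png

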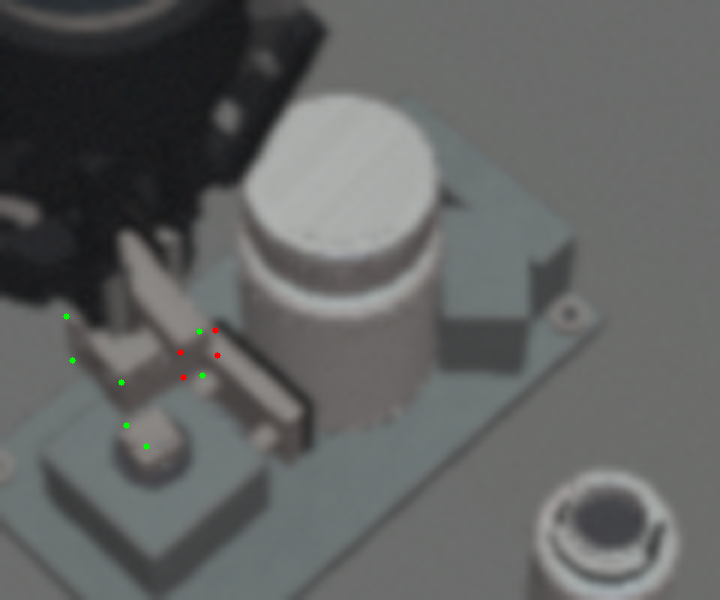

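```bash
python3 - <<'E'
from h import *
s=snap('scene'); o=(272,228);f=14
im=cv2.resize(s['frame'][228:270,272:326,::-1],None,fx=f,fy=f,interpolation=cv2.INTER_CUBIC)
im=np.clip(im.astype(float)*1.6,0,255).astype(np.uint8)
cv2.imwrite('pics/k5.png',im)
W=world(s)
for v in range(228,262,2): print(v,' '.join('%3d'%(1000*W[v,u,2]) for u in range(274,304,2)))
E
```

```text
228 198 200 219 221 221 215 173 180 186 185 189 175  -2   0  -2
230 203 200 210 219 214 200 174 174 182 187 182 169  -2   0   2
232 200 201 202 202 200 195 173 176 174 179 176 162  -1  -2   0
234 199 197 196 198 197 191 172 173 174 175 169 157  -1   6   8
236 203 189 186 191 189 183 179 174 174 174 890   1   8   9   8
238 198 168 179 174 174 175 171 173 173 173 173   7   7   8  10
240  -1 159 173 169 165 168 167 171 176 175 174 172   9   6  10
242   2 135 162 163 160 161 158 167 173 174 173 172 172   9  11
244  -1 126 133 159 154 159 156 138 168 171 174 175 176  43  41
246   2 119 131 135 135 151 137 133 135 169 174 174 168  43  46
248   0  -1 122 131 136 136 135 135 136 132 169 165 164  42  42
250   0   0 114 124 135 136 135 135 130 126 164 118  32  40  45
252  -2  -2   4 117 125 133 133 126 124 117 116 112  31  32  42
254   0   8   5   5 118 127 127 121 116 115  43  29  31  29  32
256   8  10   9   7  44 118 118 115 112  42  44  45  42  14  20
258   9 890   7  45  48 110 114  44  59  44  44  46  45  43  10
260   7  43  43  42  46  42  61  62  59  61  47  43  44  40  42
```

View pics/k5.png

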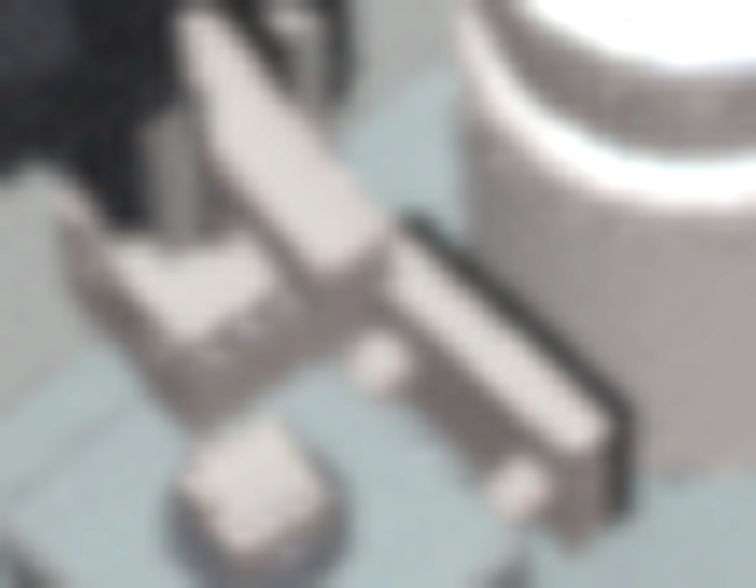

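```bash
python3 - <<'E'
from h import *
s=snap('scene')
f=lambda x,y:((x+.5)/14-.5+272,(y+.5)/14-.5+228)
P=onz(s,[f(325,270),f(385,228)],.1735); print('bar end',P[:,:2].round(4)); 
y=np.radians(-2.1); ax=np.array([np.cos(y),np.sin(y)]); ay=np.array([-ax[1],ax[0]])
print('key c from bar end',P[:,:2].mean(0)-.035*ax)
P=onz(s,[f(195,335),f(110,245)],.1355); print('socket corners',P[:,:2].round(4)); print('c',P[0,:2]-.014*ax+.014*ay,P[1,:2]+.014*ax+.014*ay)
# head top 12.5 square corners
P=onz(s,[f(185,480),f(265,425),f(325,490),f(245,548)],.062); print('head',P[:,:2].round(4),P[:,:2].mean(0))
W=world(s); m=(abs(W[...,2]-.173)<.006); m[:236]=0;m[252:]=0;m[:,:284]=0;m[:,305:]=0
v,u=np.nonzero(m); Q=onz(s,np.c_[u,v],.1735)[:,:2]; q=(Q-P[:,:2].mean(0)); print('bar mask end along x rel head', (q@ax).max(), 'y range',(q@ay).min(),(q@ay).max(),(q@ay).mean())
E
python3 st.py .5383 -.0648 .086 88
```

```text
bar end [[ 0.5733 -0.0733]
 [ 0.5733 -0.0643]]
key c from bar end [ 0.5382833  -0.06752762]
socket corners [[ 0.552  -0.0793]
 [ 0.535  -0.0797]]
c [ 0.53856469 -0.06481009] [ 0.54951131 -0.0661753 ]
head [[ 0.5333 -0.0721]
 [ 0.5335 -0.0586]
 [ 0.5465 -0.0585]
 [ 0.5466 -0.0722]] [ 0.53999212 -0.06534913]
bar mask end along x rel head 0.03662610413033164 y range -0.014462094059479342 0.0032226520338237766 -0.004230679313458012
t 6.53 p [ 0.5387 -0.0667  0.1487] yaw 87.88 tz [ 0.001 -0.001 -1.   ] q6 -13.8 F [-0.5  0.6 -3. ] T [-0.01 -0.02 -0.02] g 11.0
level units [0.004 0.004 0.   ]
to go units [-0.018  0.075 -2.508] yaw 0.012
```

The same scene camera puts the key centre about 1.5 mm short of the head in x and 1 mm short in y. I'll correct that and descend gently.

Request:
apply_moves --commands '[[[0.04,0.05,-0.6,0,0,0],[0,0,-0.6,0,0,0],[0,0,-0.5,0,0,0],[0,0,0,0,0,0]]]'

```text
time_s: 7.02
position: [0.5392, -0.0657, 0.1023]
orientation: [-0.0, 0.72, 0.694, -0.0]
ft_force: [0.8, -0.3, -2.6]
grip_width: 0.128
```

```bash
python3 st.py .5397 -.0655 .0875 88; python3 ov.py k6.png
```

```text
t 7.03 p [ 0.5392 -0.0657  0.1023] yaw 87.83 tz [-0.001 -0.    -1.   ] q6 -13.6 F [ 0.8 -0.3 -2.6] T [-0.01  0.03 -0.03] g 10.9
level units [ 0.002 -0.004  0.   ]
to go units [ 0.019  0.008 -0.594] yaw 0.017
```

View pics/k6.png

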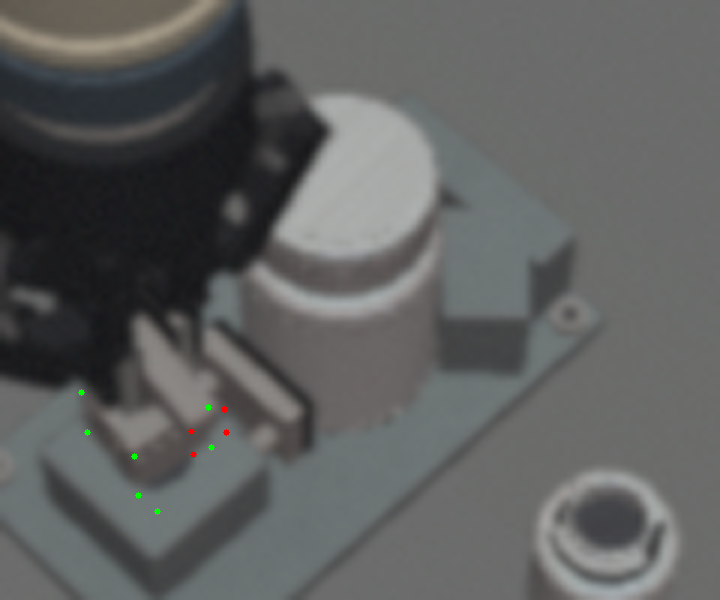

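Request:
apply_moves --commands '[[[0.02,0,-0.12,0,0,0],[0,0,-0.12,0,0,0],[0,0,-0.1,0,0,0]]]'

```text
time_s: 7.45
position: [0.5412, -0.0662, 0.0964]
orientation: [0.002, 0.72, 0.694, 0.001]
ft_force: [-5.8, 0.9, 25.6]
grip_width: 0.128
```

```bash
python3 st.py .5397 -.0655 .0875 88
```

```text
t 7.45 p [ 0.5412 -0.0662  0.0964] yaw 87.82 tz [ 0.004 -0.002 -1.   ] q6 -13.6 F [-5.8  0.9 25.6] T [0.3  1.46 0.02] g 11.0
level units [0.011 0.021 0.   ]
to go units [-0.058  0.028 -0.358] yaw 0.018
```

The socket wall is riding on the head's -x edge (Fx −5.8, and x drifted to 0.5412). I'll ease up, shift −x by about 2.5 mm and try again.

Request:
apply_moves --commands '[[[-0.04,0,0.15,0,0,0],[-0.06,0.02,0,0,-0.03,0],[0,0,0,0,0,0]]]'

```text
time_s: 7.82
position: [0.5388, -0.0657, 0.1008]
orientation: [0.004, 0.72, 0.694, 0.003]
ft_force: [1.2, -0.3, -1.9]
grip_width: 0.127
```

```bash
python3 st.py .5385 -.0655 .0875 88
```

```text
t 7.83 p [ 0.5388 -0.0657  0.1008] yaw 87.83 tz [ 0.011 -0.002 -1.   ] q6 -13.7 F [ 1.2 -0.3 -1.9] T [ 0.03  0.04 -0.03] g 10.8
level units [0.012 0.06  0.   ]
to go units [-0.011  0.006 -0.53 ] yaw 0.017
```

Request:
apply_moves --commands '[[[-0.02,0,-0.12,0.01,0.06,0],[0,0,-0.1,0,0,0],[0,0,-0.08,0,0,0]]]'

```text
time_s: 8.2
position: [0.5394, -0.0661, 0.0958]
orientation: [0.002, 0.72, 0.694, 0.001]
ft_force: [-8.4, 1.7, 26.5]
grip_width: 0.126
```

```bash
python3 st.py .5385 -.0655 .0875 88
```

```text
t 8.2 p [ 0.5394 -0.0661  0.0958] yaw 87.83 tz [ 0.003 -0.002 -1.   ] q6 -13.6 F [-8.4  1.7 26.5] T [0.6  1.98 0.11] g 10.7
level units [0.01  0.018 0.   ]
to go units [-0.038  0.025 -0.333] yaw 0.017
```

```bash
python3 - <<'E'
from h import *
s=snap('scene'); f=14
im=cv2.resize(s['frame'][236:278,266:320,::-1],None,fx=f,fy=f,interpolation=cv2.INTER_CUBIC)
cv2.imwrite('pics/k7.png',np.clip(im.astype(float)*1.6,0,255).astype(np.uint8))
E
```

```text
(no output)
```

View pics/k7.png

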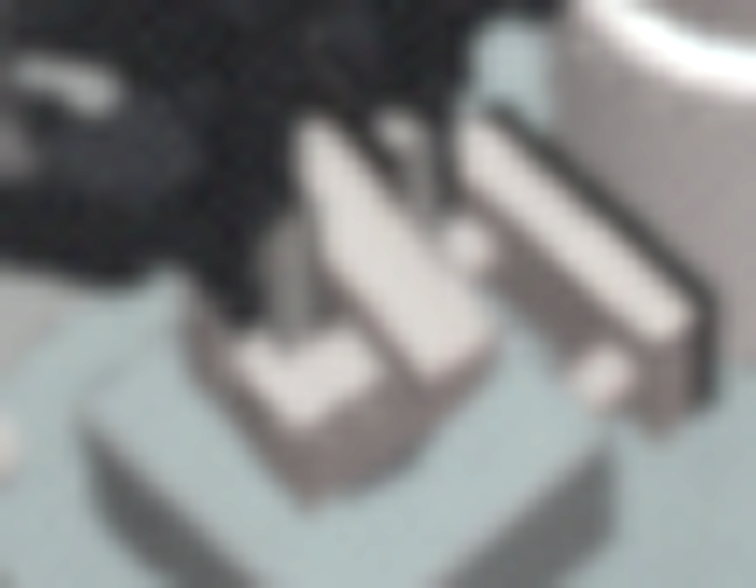

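```bash
python3 - <<'E'
from h import *
s=snap('scene')
f=lambda x,y:((x+.5)/14-.5+266,(y+.5)/14-.5+236)
W=world(s)
for v in range(240,276,2): print(v,' '.join('%3d'%(1000*W[v,u,2]) for u in range(276,312,2)))
ax=np.array([np.cos(-.037),np.sin(-.037)]); ay=np.array([-ax[1],ax[0]])
for zb in(.116,.120,.124):
  P=onz(s,[f(425,375),f(492,330),f(320,118)],zb)[:,:2]; print(zb,'bar end c',P[:2].mean(0)-.035*ax, P.round(4).tolist())
for zs in(.078,.082,.086):
  P=onz(s,[f(300,420),f(235,345),f(380,355)],zs)[:,:2]; print(zs,'socket c',P[0]-.014*ax+.014*ay,P[1]+.014*ax+.014*ay)
E
```

```text
240 185 183 183 187 182 178 134 139 146 152 149 143   7   9   9  64  77  80
242 147 161 165 178 175 171 127 129 141 147 143 139   6   7   7  55  69  75
244 146 146 166 174 169 165 163 127 131 142 135 121  44  43   7  48  61  69
246 147 148 159 166 163 148 120 120 129 134 125 112  44  46  46  40  51  60
248 149 148 149 159 148 142 120 120 121 124 119 106  43  45  43  41  44  53
250 150 143 141 145 142 138 120 123 119 117 112  34  36  41  43  40  44  42
252 153 146 134 139 136 128 122 121 122 121 106  28  33  40  44  42  45  44
254 148 114 123 123 119 122 117 122 116 120 120  30  28  30  38  44  45  42
256   9  79 114 115 111 114 110 119 118 119 121 120  15  22  29  40  44  45
258   7  74  83 108 103 108 104 109 118 121 118 118 120  12  21  30  36  44
260  43  45  77  83  82  98  81  82 112 117 121 119 117  41   9  19  27  37
262  44  45  65  77  81  84  82  81  81 111 121 114 112  46  43  31  32  30
264  44  43  44  69  79  82  81  82  75  72 116 112  44  43  46  43  30  15
266  44  43  43  60  70  82  80  74  70  63  59  44  43  44  46  44  42   8
268  45  47  44  46  57  74  71  68  61  47  45  49  48  46  42  42  43   9
270  43  45  42  44  46  64  62  60  47  46  45  39  44  46  45  42  32  11
272  34  46  45  46  45  43  42  44  46  42  44  44  46  42  37  35  23   9
274  23  35  42  42  47  44  47  47  44  45  45  42  44  35  31  24  17   7
0.116 bar end c [ 0.53687439 -0.06614669] [[0.5717, -0.0727], [0.572, -0.0622], [0.5336, -0.06]]
0.12 bar end c [ 0.53866408 -0.06737028] [[0.5735, -0.0739], [0.5738, -0.0634], [0.5356, -0.0613]]
0.124 bar end c [ 0.54045377 -0.06859388] [[0.5753, -0.0751], [0.5756, -0.0647], [0.5376, -0.0625]]
0.078 socket c [ 0.53603747 -0.06365895] [ 0.54965954 -0.06449174]
0.082 socket c [ 0.53785343 -0.06477255] [ 0.55154617 -0.06560634]
0.086 socket c [ 0.5396694  -0.06588615] [ 0.55343281 -0.06672093]
```

Both contacts stopped at the lead-in shoulder with y ≈ −0.066. The moments and the bar position both point to a needed +y shift, and x = 0.541 was already refuted. I'll ease up, shift +y by about 1.8 mm and go down again.

Request:
apply_moves --commands '[[[-0.04,0.03,0.1,0,0,0],[0,0.04,0,0,0,0],[0,0,0,0,0,0]]]'

```text
time_s: 8.68
position: [0.5383, -0.0642, 0.098]
orientation: [0.001, 0.72, 0.694, 0.0]
ft_force: [0.1, -0.5, -1.8]
grip_width: 0.127
```

```bash
python3 st.py .539 -.0643 .0875 88
```

```text
t 8.68 p [ 0.5383 -0.0642  0.098 ] yaw 87.83 tz [ 0.002 -0.001 -1.   ] q6 -13.5 F [ 0.1 -0.5 -1.8] T [-0.    0.08 -0.03] g 10.9
level units [0.009 0.014 0.   ]
to go units [ 0.029 -0.003 -0.421] yaw 0.017
```

Request:
apply_moves --commands '[[[0,0,-0.08,0,0,0],[0,0,-0.06,0,0,0],[0,0,-0.06,0,0,0]]]'

```text
time_s: 9.05
position: [0.5381, -0.0641, 0.0919]
orientation: [0.001, 0.72, 0.694, 0.0]
ft_force: [-1.1, 1.1, -1.4]
grip_width: 0.132
```

```bash
python3 st.py .5385 -.0643 .0875 88
```

```text
t 9.05 p [ 0.5381 -0.0641  0.0919] yaw 87.84 tz [ 0.001 -0.001 -1.   ] q6 -13.5 F [-1.1  1.1 -1.4] T [ 0.1  -0.04  0.02] g 11.3
level units [0.005 0.007 0.   ]
to go units [ 0.015 -0.009 -0.176] yaw 0.016
```

It's past the shoulder with no force. Continuing down to seat it.

Request:
apply_moves --commands '[[[0,0,-0.1,0,0,0],[0,0,-0.08,0,0,0],[0,0,-0.06,0,0,0]]]'

```text
time_s: 9.43
position: [0.5384, -0.0642, 0.0859]
orientation: [0.001, 0.72, 0.694, 0.0]
ft_force: [-3.9, 1.2, 14.8]
grip_width: 0.127
```

```bash
python3 st.py .5385 -.0643 .0875 88
```

```text
t 9.43 p [ 0.5384 -0.0642  0.0859] yaw 87.83 tz [ 0.002 -0.001 -1.   ] q6 -13.5 F [-3.9  1.2 14.8] T [ 0.29  0.87 -0.03] g 10.9
level units [0.006 0.012 0.   ]
to go units [ 0.002 -0.005  0.063] yaw 0.017
```

Seated on the collar. Easing the press, then turning clockwise.

Request:
apply_moves --commands '[[[0,0,0.04,0,0,-0.5],[0,0,0,0,0,-0.7],[0,0,0,0,0,-0.7],[0,0,0,0,0,-0.7],[0,0,0,0,0,-0.7]]]'

```text
time_s: 10.05
position: [0.5372, -0.0634, 0.0867]
orientation: [0.0, 0.891, 0.453, -0.0]
ft_force: [-0.1, 0.1, -1.4]
grip_width: 0.129
```

```bash
python3 st.py .5385 -.0643 .0865 -2
```

```text
t 10.05 p [ 0.5372 -0.0634  0.0867] yaw 53.89 tz [-0. -0. -1.] q6 20.5 F [-0.1  0.1 -1.4] T [-0.02  0.02  0.19] g 11.0
level units [ 0.002 -0.003  0.   ]
to go units [ 0.052 -0.036 -0.008] yaw -5.589
```

Request:
apply_moves --commands '[[[0,0,0,0,0,-0.7],[0,0,0,0,0,-0.7],[0,0,0,0,0,-0.7],[0,0,0,0,0,-0.7],[0,0,0,0,0,-0.7]]]'

```text
time_s: 10.68
position: [0.5369, -0.0637, 0.0867]
orientation: [0.0, 0.988, 0.154, -0.001]
ft_force: [-1.6, 0.3, -1.5]
grip_width: 0.128
```

```bash
python3 st.py .5385 -.0643 .0865 -2
```

```text
t 10.68 p [ 0.5369 -0.0637  0.0867] yaw 17.77 tz [-0.001 -0.001 -1.   ] q6 56.6 F [-1.6  0.3 -1.5] T [0.06 0.13 0.17] g 10.9
level units [ 0.005 -0.006  0.   ]
to go units [ 0.064 -0.026 -0.008] yaw -1.977
```

Request:
apply_moves --commands '[[[0,0,0,0,0,-0.7],[0,0,0,0,0,-0.7],[0,0,0,0,0,-0.7],[0,0,0,0,0,0],[0,0,0,0,0,0]]]'

```text
time_s: 11.3
position: [0.5366, -0.0637, 0.0867]
orientation: [0.0, 0.999, -0.032, -0.001]
ft_force: [-0.6, 0.5, -2.0]
grip_width: 0.132
```

```bash
python3 st.py .5385 -.0643 .0865 -2; python3 - <<'E'
from h import *
s=snap('scene'); f=8
cv2.imwrite('pics/k8.png',cv2.resize(s['frame'][210:285,260:355,::-1],None,fx=f,fy=f,interpolation=cv2.INTER_CUBIC))
E
```

```text
t 11.3 p [ 0.5366 -0.0637  0.0867] yaw -3.72 tz [-0.002 -0.001 -1.   ] q6 78.1 F [-0.6  0.5 -2. ] T [0.05 0.03 0.  ] g 11.2
level units [ 0.004 -0.009  0.   ]
to go units [ 0.074 -0.025 -0.007] yaw 0.172
```

View pics/k8.png

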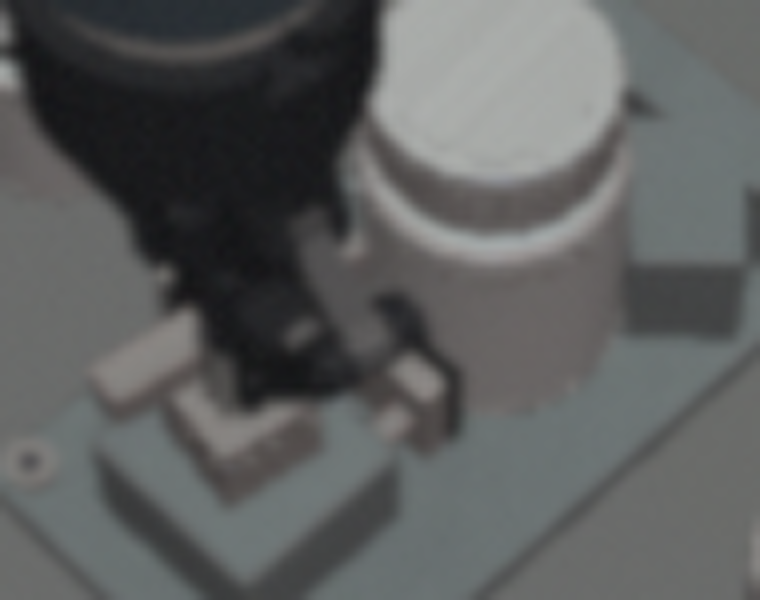

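The fingers turned the key to a bar yaw of −94°. With full 0.2 rad play taken up, that gives screw ≈ 1.52 rad. The crop shows the jaw against the can at (420,390). I'll back off within the play, lift off and set the key down at y ≈ −0.18.

Request:
apply_moves --commands '[[[0,0,0,0,0,0.6],[0,0,0.5,0,0,0],[0,0,0.5,0,0,0],[0,0,0.6,0,0,0],[0,-0.3,0.4,0,0,0]]]'

```text
time_s: 11.98
position: [0.5367, -0.0714, 0.1403]
orientation: [0.001, 1.0, 0.02, -0.0]
ft_force: [-0.1, 0.3, -1.7]
grip_width: 0.129
```

```bash
python3 st.py .5385 -.185 .0387 -2; python3 - <<'E'
from h import *
s=snap('scene'); f=8
cv2.imwrite('pics/k9.png',cv2.resize(s['frame'][210:285,260:355,::-1],None,fx=f,fy=f,interpolation=cv2.INTER_CUBIC))
E
```

```text
t 11.97 p [ 0.5367 -0.0714  0.1403] yaw 2.35 tz [-0.001 -0.001 -1.   ] q6 71.2 F [-0.1  0.3 -1.7] T [ 0.03 -0.   -0.04] g 11.0
level units [ 0.008 -0.006  0.   ]
to go units [ 0.07  -4.545 -4.063] yaw -0.435
```

View pics/k9.png

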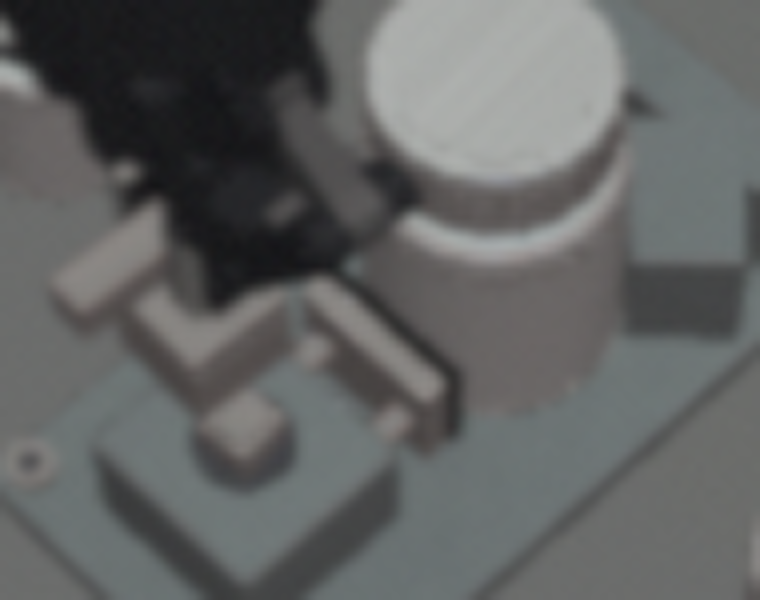

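```bash
python3 - <<'E'
from h import *
s=snap('scene'); f=18
im=cv2.resize(s['frame'][250:280,276:312,::-1],None,fx=f,fy=f,interpolation=cv2.INTER_CUBIC)
cv2.imwrite('pics/k10.png',np.clip(im.astype(float)*1.6,0,255).astype(np.uint8))
g=lambda x,y:((x+.5)/8-.5+260,(y+.5)/8-.5+210)
P=onz(s,[g(200,420),g(250,385),g(290,430),g(240,465)],.062)[:,:2]
for i in range(4): d=P[(i+1)%4]-P[i]; print(P[i].round(4),np.hypot(*d).round(4),np.degrees(np.arctan2(d[1],d[0]))%90)
E
```

```text
[ 0.5335 -0.0727] 0.0149 89.74904509010767
[ 0.5336 -0.0578] 0.0155 89.48608144974843
[ 0.5491 -0.058 ] 0.0148 89.45106171590868
[ 0.549  -0.0727] 0.0154 89.84163120151857
```

View pics/k10.png

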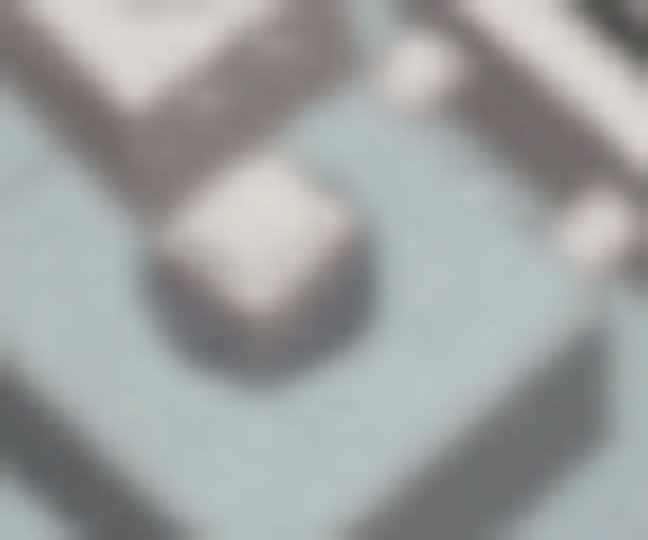

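The head is square to within about ±5° of yaw −90°, so the screw is at about 1.55–1.65 rad, in the good range. Next I'm setting the key down.

Request:
apply_moves --commands '[[[0,-0.95,0,0,0,0],[0,-0.95,0,0,0,0],[0,-0.95,-0.2,0,0,0],[0,-0.95,-0.5,0,0,0],[0,-0.7,-0.8,0,0,0]]]'

```text
time_s: 12.7
position: [0.537, -0.188, 0.1021]
orientation: [0.001, 1.0, 0.02, 0.001]
ft_force: [0.1, -1.3, -1.9]
grip_width: 0.127
```

Request:
apply_moves --commands '[[[0,0,-0.7,0,0,0],[0,0,-0.6,0,0,0],[0,0,-0.5,0,0,0],[0,0,-0.1,0,0,0]]]'

```text
time_s: 13.2
position: [0.5357, -0.1891, 0.0504]
orientation: [0.0, 1.0, 0.018, -0.001]
ft_force: [0.6, -0.6, -1.7]
grip_width: 0.131
```

```bash
python3 st.py .5385 -.185 .0387 -2
```

```text
t 13.2 p [ 0.5357 -0.1891  0.0504] yaw 2.05 tz [-0.002 -0.001 -1.   ] q6 60.1 F [ 0.6 -0.6 -1.7] T [-0.03 -0.01  0.01] g 11.2
level units [ 0.005 -0.01   0.   ]
to go units [ 0.113  0.166 -0.469] yaw -0.405
```

Request:
apply_moves --commands '[[[0,0,-0.25,0,0,0],[0,0,-0.15,0,0,0],[0,0,-0.06,0,0,0],[0,0,-0.03,0,0,0]]]'

```text
time_s: 13.7
position: [0.5365, -0.189, 0.0385]
orientation: [0.001, 1.0, 0.018, 0.0]
ft_force: [0.0, -0.3, -2.0]
grip_width: 0.127
```

```bash
python3 st.py .5385 -.185 .0387 -2
```

```text
t 13.7 p [ 0.5365 -0.189   0.0385] yaw 2.09 tz [ 0.    -0.002 -1.   ] q6 60.1 F [ 0.  -0.3 -2. ] T [ 0.   -0.02  0.  ] g 10.9
level units [0.01  0.001 0.   ]
to go units [0.079 0.159 0.007] yaw -0.409
```

Request:
apply_moves --commands '[[[0,0,-0.03,0,0,0],[0,0,-0.03,0,0,0],[0,0,0,0,0,0]]]'

```text
time_s: 14.08
position: [0.5368, -0.1892, 0.0383]
orientation: [0.001, 1.0, 0.018, 0.001]
ft_force: [1.2, 0.5, -2.2]
grip_width: 0.128
```

```bash
python3 st.py .5385 -.185 .0387 -2
```

```text
t 14.07 p [ 0.5368 -0.1892  0.0383] yaw 2.09 tz [ 0.002 -0.003 -1.   ] q6 60.1 F [ 1.2  0.5 -2.2] T [ 0.04 -0.02  0.03] g 10.9
level units [0.016 0.009 0.   ]
to go units [0.068 0.168 0.015] yaw -0.409
```

Request:
apply_moves --commands '[[[0,0,-0.08,0,0,0],[0,0,-0.06,0,0,0]]]'

```text
time_s: 14.32
position: [0.5372, -0.1895, 0.0381]
orientation: [0.002, 1.0, 0.018, 0.002]
ft_force: [-7.1, 3.1, 16.5]
grip_width: 0.127
```

```bash
python3 st.py .5385 -.185 .0387 -2
```

```text
t 14.32 p [ 0.5372 -0.1895  0.0381] yaw 2.1 tz [ 0.004 -0.004 -1.   ] q6 60.1 F [-7.1  3.1 16.5] T [ 0.77  1.58 -0.03] g 10.9
level units [0.026 0.024 0.   ]
to go units [0.053 0.18  0.025] yaw -0.41
```

On the counter. I'll ease the press, then release.

Request:
apply_moves --commands '[[[0,0,0.02,0,0,0],[0,0,0,0,0,0]]]'

```text
time_s: 14.58
position: [0.5373, -0.1896, 0.0389]
orientation: [0.002, 1.0, 0.018, 0.002]
ft_force: [0.3, -0.0, -1.0]
grip_width: 0.13
```

Request:
apply_moves --commands '[[[0,0,0,0,0,0],[0,0,0,0,0,0],[0,0,0,0,0,0]]]' --jaw 40

```text
time_s: 14.95
position: [0.5376, -0.1897, 0.0386]
orientation: [0.002, 1.0, 0.018, 0.002]
ft_force: [0.0, 0.4, -0.7]
grip_width: 0.47
```

Request:
apply_moves --commands '[[[0,0,0.6,0,0,0],[0,0,0.9,0,0,0],[0,0,0.9,0,0,0],[0,0,0.9,0,0,0],[0,0,0.9,0,0,0]]]'

```text
time_s: 15.58
position: [0.537, -0.1895, 0.1495]
orientation: [0.002, 1.0, 0.018, 0.002]
ft_force: [0.1, 0.0, 0.1]
grip_width: 0.47
```

```bash
python3 st.py .531 .018 .16 -2; python3 - <<'E'
from h import *
s=snap('scene','s11.png')
E
```

```text
t 15.57 p [ 0.537  -0.1895  0.1495] yaw 2.09 tz [ 0.004 -0.005 -1.   ] q6 60.1 F [0.1 0.  0.1] T [-0.01 -0.02  0.05] g 40.2
level units [0.026 0.025 0.   ]
to go units [-0.241  8.299  0.421] yaw -0.409
```

View pics/s11.png

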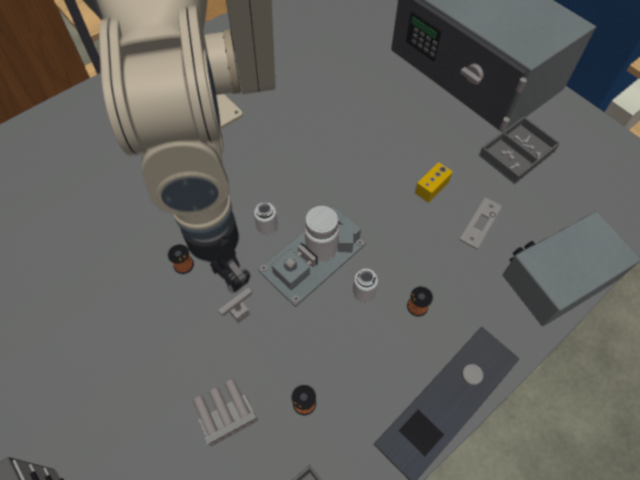

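The key stands released at (237,303), clear of the clamp. Re-measuring the lid after clamping.

```bash
python3 m.py | egrep 'lid|head|keybar'
```

```text
top keybar None
top lid 700 rect [5.28400e-01 1.99000e-02 5.83000e-02 5.91000e-02 8.90094e+01] mean [0.529  0.0197] majoraxis deg -140.33 circ 0.0308
top head 60 rect [ 0.5365 -0.0636  0.0168  0.0161 10.4108] mean [ 0.5366 -0.0637] majoraxis deg -135.38 circ 0.0103
scene keybar None
scene lid 776 rect [5.33200e-01 1.65000e-02 5.93000e-02 6.38000e-02 5.05569e+01] mean [0.5333 0.0168] majoraxis deg 140.28 circ 0.0329
scene head 78 rect [ 0.5401 -0.0662  0.0173  0.0175  9.8807] mean [ 0.5401 -0.066 ] majoraxis deg 154.56 circ 0.011
```

Request:
apply_moves --commands '[[[-0.05,0.95,0.5,0.026,0.025,-0.1],[-0.05,0.95,0.4,0,0,-0.1],[-0.05,0.95,0.1,0,0,-0.1],[-0.05,0.95,0,0,0,-0.1],[-0.05,0.95,0,0,0,0]]]' --jaw 85

```text
time_s: 16.35
position: [0.5292, -0.0686, 0.1716]
orientation: [-0.0, 1.0, -0.019, -0.002]
ft_force: [-0.1, -0.3, 0.9]
grip_width: 0.998
```

Request:
apply_moves --commands '[[[0,0.95,0,0,0,0],[0,0.95,0,0,0,0],[0,0.95,0,0,0,0],[0,0.7,0,0,0,0],[0,0,0,0,0,0]]]'

```text
time_s: 16.98
position: [0.527, 0.0246, 0.1685]
orientation: [-0.001, 1.0, -0.019, -0.004]
ft_force: [-0.7, 0.8, -1.0]
grip_width: 0.997
```

```bash
python3 st.py .5303 .019 .09 -2
```

```text
t 16.98 p [0.527  0.0246 0.1685] yaw -2.13 tz [-0.009  0.002 -1.   ] q6 85.7 F [-0.7  0.8 -1. ] T [-0.05 -0.01 -0.  ] g 85.1
level units [-0.011 -0.049 -0.   ]
to go units [ 0.131 -0.225 -3.14 ] yaw 0.013
```

Request:
apply_moves --commands '[[[0.13,-0.22,-0.3,-0.011,-0.049,0],[0,0,-0.7,0,0,0],[0,0,-0.7,0,0,0],[0,0,0,0,0,0]]]'

```text
time_s: 17.48
position: [0.5308, 0.0155, 0.1232]
orientation: [0.001, 1.0, -0.02, 0.0]
ft_force: [-0.2, 0.1, -0.1]
grip_width: 0.994
```

```bash
python3 st.py .5303 .0193 .09 -2
```

```text
t 17.48 p [0.5308 0.0155 0.1232] yaw -2.27 tz [ 0.001 -0.001 -1.   ] q6 84.9 F [-0.2  0.1 -0.1] T [0.03 0.08 0.  ] g 84.8
level units [0.008 0.004 0.   ]
to go units [-0.019  0.153 -1.327] yaw 0.027
```

Request:
apply_moves --commands '[[[-0.02,0.15,-0.3,0,0,0],[0,0,-0.5,0,0,0],[0,0,-0.4,0,0,0],[0,0,-0.1,0,0,0],[0,0,0,0,0,0]]]'

```text
time_s: 18.1
position: [0.5308, 0.0184, 0.0892]
orientation: [0.001, 1.0, -0.02, 0.001]
ft_force: [-0.5, 0.3, 0.3]
grip_width: 0.993
```

```bash
python3 st.py .5303 .0193 .09 -2;python3 - <<'E'
from h import *
s=snap('scene'); f=7
cv2.imwrite('pics/l1.png',cv2.resize(s['frame'][185:265,265:375,::-1],None,fx=f,fy=f,interpolation=cv2.INTER_CUBIC))
E
```

```text
t 18.1 p [0.5308 0.0184 0.0892] yaw -2.33 tz [ 0.002 -0.002 -1.   ] q6 85.3 F [-0.5  0.3  0.3] T [-0.02  0.05 -0.  ] g 84.8
level units [0.01  0.012 0.   ]
to go units [-0.022  0.035  0.032] yaw 0.033
```

View pics/l1.png

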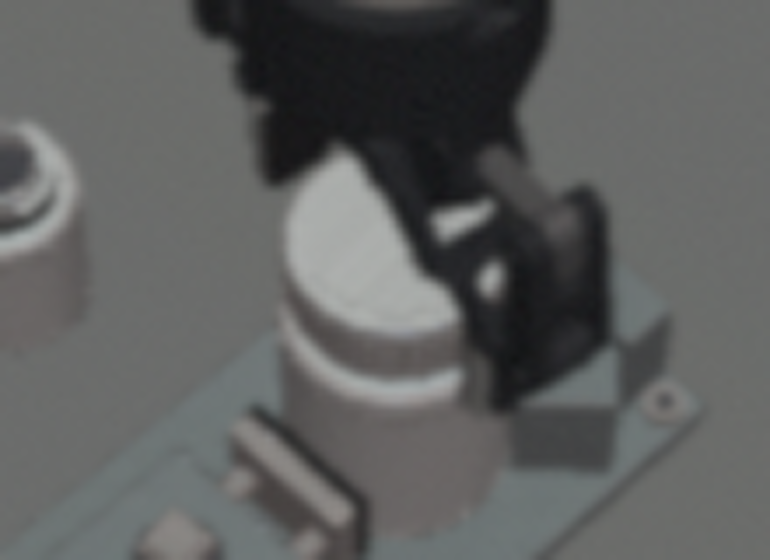

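Request:
apply_moves --commands '[[[-0.02,0.04,0.04,0,0,0],[0,0,0,0,0,0],[0,0,0,0,0,0],[0,0,0,0,0,0]]]' --jaw 50 --grip_force 90

```text
time_s: 18.65
position: [0.5299, 0.0195, 0.0917]
orientation: [0.001, 1.0, -0.02, 0.001]
ft_force: [-0.8, -1.3, -1.8]
grip_width: 0.672
```

```bash
python3 st.py .5303 .0193 .09 -2
```

```text
t 18.65 p [0.5299 0.0195 0.0917] yaw -2.32 tz [ 0.003 -0.002 -1.   ] q6 85.4 F [-0.8 -1.3 -1.8] T [-0.09  0.22  0.04] g 57.4
level units [0.013 0.015 0.   ]
to go units [ 0.014 -0.008 -0.067] yaw 0.032
```

Lid gripped. Starting the anticlockwise turn carefully.

Request:
apply_moves --commands '[[[0,0,0,0,0,0.4],[0,0,0,0,0,0.5],[0,0,0,0,0,0.5]]]'

```text
time_s: 19.02
position: [0.5297, 0.0194, 0.0917]
orientation: [0.001, 0.995, 0.104, 0.001]
ft_force: [-1.0, 0.7, 0.0]
grip_width: 0.674
```

```bash
python3 st.py .5303 .0193 .0917 -2
```

```text
t 19.02 p [0.5297 0.0194 0.0917] yaw 11.96 tz [ 0.003 -0.002 -1.   ] q6 71.1 F [-1.   0.7  0. ] T [ 0.05  0.13 -0.49] g 57.6
level units [0.01  0.015 0.   ]
to go units [ 0.026 -0.002  0.002] yaw -1.396
```

Request:
apply_moves --commands '[[[0,0,0,0,0,0.6],[0,0,0,0,0,0.6],[0,0,0,0,0,0.6],[0,0,0,0,0,0.6],[0,0,0,0,0,0.6]]]'

```text
time_s: 19.65
position: [0.5303, 0.0198, 0.0916]
orientation: [-0.0, 0.931, 0.365, 0.002]
ft_force: [-1.4, 0.8, -0.2]
grip_width: 0.67
```

```bash
python3 st.py .5303 .0193 .0917 135;python3 - <<'E'
from h import *
s=snap('scene'); f=7
cv2.imwrite('pics/l2.png',cv2.resize(s['frame'][185:265,265:375,::-1],None,fx=f,fy=f,interpolation=cv2.INTER_CUBIC))
E
```

```text
t 19.65 p [0.5303 0.0198 0.0916] yaw 42.78 tz [ 0.004  0.002 -1.   ] q6 40.2 F [-1.4  0.8 -0.2] T [ 0.12  0.15 -0.49] g 57.2
level units [-0.01   0.022  0.   ]
to go units [ 0.001 -0.019  0.002] yaw 9.222
```

View pics/l2.png

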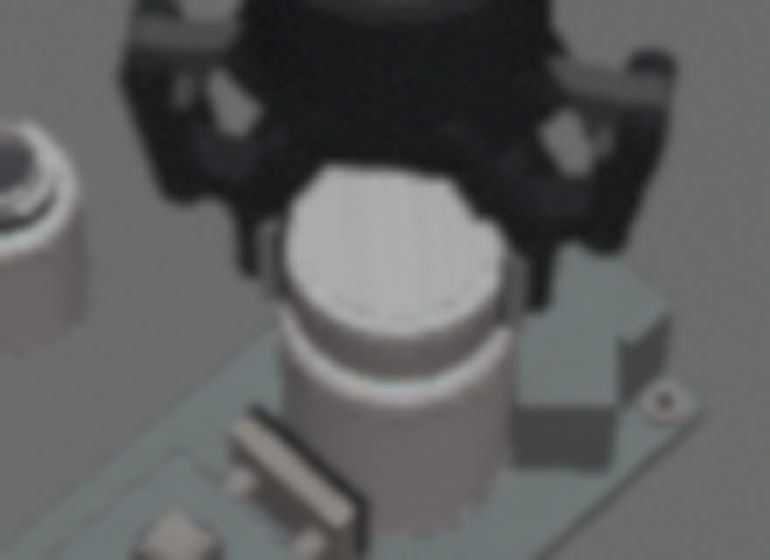

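The lid turns with the fingers: the brushed stripes on its top have swung by about 45°, and there is no vertical force. Continuing.

Request:
apply_moves --commands '[[[0,0,0,0,0,0.6],[0,0,0,0,0,0.6],[0,0,0,0,0,0.6],[0,0,0,0,0,0.6],[0,0,0,0,0,0.6]]]'

```text
time_s: 20.32
position: [0.5306, 0.0205, 0.0917]
orientation: [-0.001, 0.802, 0.597, 0.003]
ft_force: [-1.2, 1.3, 0.6]
grip_width: 0.669
```

Request:
apply_moves --commands '[[[0,0,0,0,0,0.6],[0,0,0,0,0,0.6],[0,0,0,0,0,0.6],[0,0,0,0,0,0.6],[0,0,0,0,0,0.6]]]'

```text
time_s: 20.95
position: [0.5306, 0.0212, 0.0916]
orientation: [-0.003, 0.618, 0.786, 0.003]
ft_force: [-2.2, 1.3, 0.7]
grip_width: 0.676
```

```bash
python3 st.py .5303 .0193 .0917 135;python3 - <<'E'
from h import *
s=snap('scene'); f=7
cv2.imwrite('pics/l3.png',cv2.resize(s['frame'][185:265,265:375,::-1],None,fx=f,fy=f,interpolation=cv2.INTER_CUBIC))
E
```

```text
t 20.95 p [0.5306 0.0212 0.0916] yaw 103.68 tz [-0.001  0.008 -1.   ] q6 -20.7 F [-2.2  1.3  0.7] T [ 0.18  0.24 -0.46] g 57.8
level units [-0.047 -0.006 -0.   ]
to go units [-0.01  -0.075  0.002] yaw 3.132
```

View pics/l3.png

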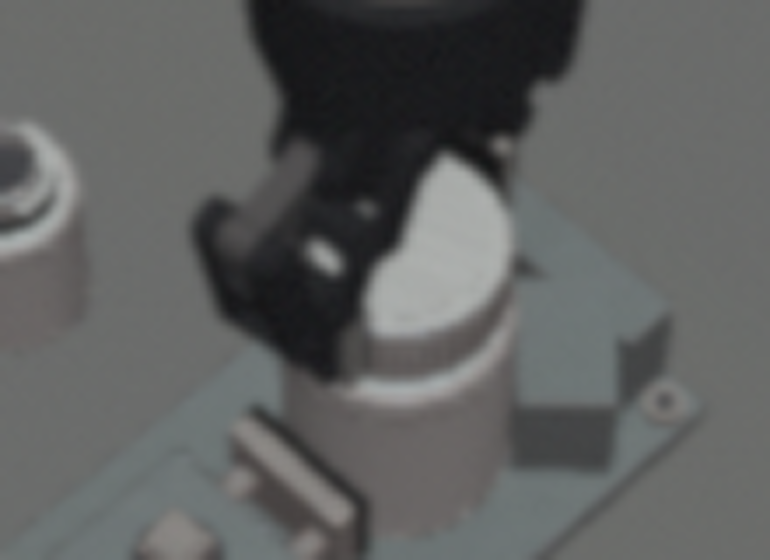

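Request:
apply_moves --commands '[[[0,0,0,-0.03,0,0.6],[0,0,0,0,0,0.6],[0,0,0,0,0,0.6],[0,0,0,0,0,0.6],[0,0,0,0,0,0.6]]]'

```text
time_s: 21.62
position: [0.5302, 0.0218, 0.0917]
orientation: [-0.002, 0.392, 0.92, 0.001]
ft_force: [-1.1, 0.9, -0.3]
grip_width: 0.671
```

```bash
python3 st.py .5303 .0193 .0917 136
```

```text
t 21.62 p [0.5302 0.0218 0.0917] yaw 133.85 tz [-0.004  0.003 -1.   ] q6 -50.6 F [-1.1  0.9 -0.3] T [ 0.13  0.31 -0.47] g 57.3
level units [-0.018 -0.02  -0.   ]
to go units [ 0.005 -0.099  0.002] yaw 0.215
```

The lid has turned 136° (2.38 rad) by the wrist, inside the free window. Testing with a gentle lift.

Request:
apply_moves --commands '[[[0,0,0.08,0,0,0],[0,0,0.06,0,0,0]]]'

```text
time_s: 21.88
position: [0.5303, 0.0217, 0.0951]
orientation: [-0.002, 0.395, 0.919, 0.001]
ft_force: [0.4, 0.1, -1.7]
grip_width: 0.671
```

```bash
python3 st.py .5303 .0193 .0917 136;python3 - <<'E'
from h import *
s=snap('scene'); f=7
cv2.imwrite('pics/l4.png',cv2.resize(s['frame'][185:265,265:375,::-1],None,fx=f,fy=f,interpolation=cv2.INTER_CUBIC))
E
```

```text
t 21.88 p [0.5303 0.0217 0.0951] yaw 133.48 tz [-0.004  0.003 -1.   ] q6 -50.3 F [ 0.4  0.1 -1.7] T [-0.05 -0.    0.  ] g 57.3
level units [-0.018 -0.021 -0.   ]
to go units [-0.001 -0.098 -0.135] yaw 0.252
```

View pics/l4.png

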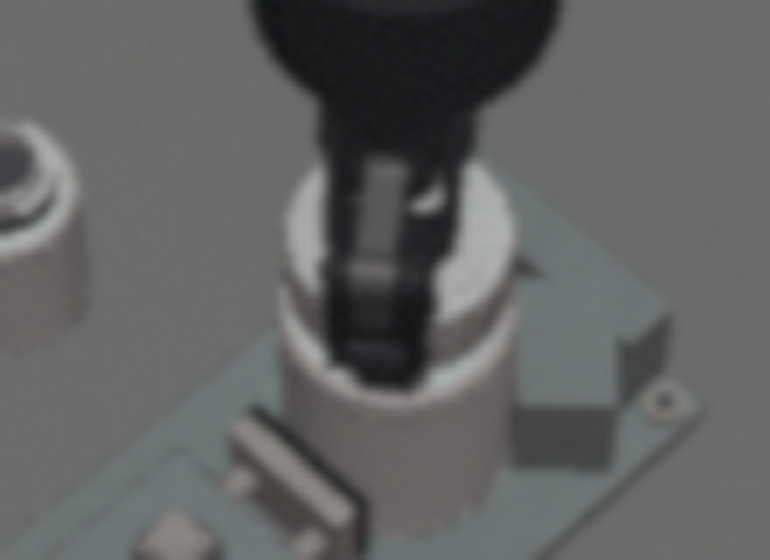

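Only the lid's weight is on the wrist (Fz −1.7 N), so it is free. Lifting straight up by about 31 mm.

Request:
apply_moves --commands '[[[0,0,0.25,0,0,0],[0,0,0.3,0,0,0],[0,0,0.3,0,0,0],[0,-0.04,0.3,0,0,0],[0,-0.04,0.15,-0.018,-0.02,0]]]'

```text
time_s: 22.55
position: [0.5308, 0.0196, 0.1305]
orientation: [0.001, 0.396, 0.918, 0.0]
ft_force: [0.7, 0.5, -1.7]
grip_width: 0.669
```

Request:
apply_moves --commands '[[[0,0,0,0,0,0],[0,0,0,0,0,0],[0,0,0,0,0,0],[0,0,0,0,0,0]]]'

```text
time_s: 23.05
position: [0.5305, 0.0195, 0.1303]
orientation: [0.001, 0.396, 0.918, 0.0]
ft_force: [-0.1, -0.7, -1.4]
grip_width: 0.674
```

```bash
python3 st.py .5303 .0193 .13 136;python3 - <<'E'
from h import *
s=snap('scene','s12.png'); f=7
cv2.imwrite('pics/l5.png',cv2.resize(s['frame'][175:265,265:375,::-1],None,fx=6,fy=6,interpolation=cv2.INTER_CUBIC))
W=world(s)
for c,r,a,b,zt in(((.535,.018),.05,.14,.17,.154),((.53,-.19),.06,.055,.075,.064)):
    m=(W[...,2]>a)&(W[...,2]<b)&(np.hypot(W[...,0]-c[0],W[...,1]-c[1])<r); v,u=np.nonzero(m); print(len(u),np.median(W[m],0).round(4))
E
```

```text
t 23.05 p [0.5305 0.0195 0.1303] yaw 133.33 tz [ 0.001 -0.    -1.   ] q6 -50.3 F [-0.1 -0.7 -1.4] T [ 0.03 -0.02 -0.01] g 57.5
level units [0.002 0.006 0.   ]
to go units [-0.009 -0.01  -0.012] yaw 0.267
356 [0.5473 0.0176 0.1558]
284 [ 0.5405 -0.1913  0.0625]
```

View pics/l5.png

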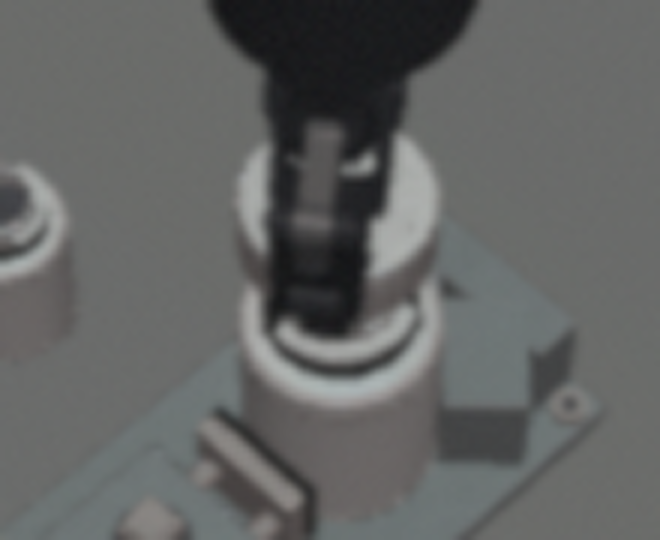

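View pics/s12.png

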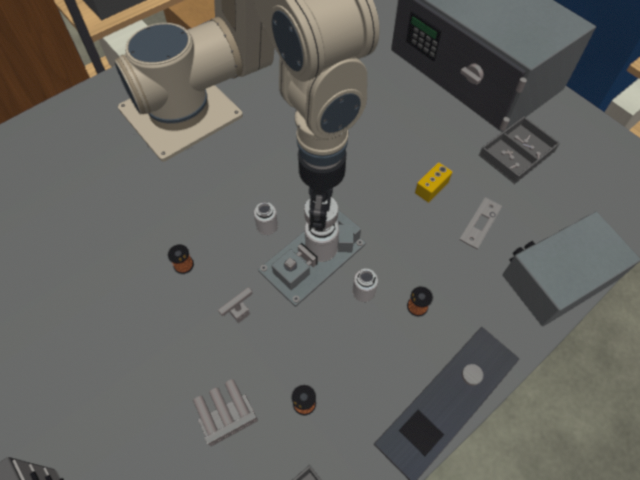

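The lid is level and still about 22 mm above the rim, with the bare neck and black seal ring visible below it. The canister is in place, the key stands at (237,303), and the bystanders are where they were. Handing in.

```bash
python3 -c "
from cell import env
print(env.hand_in())"
```

```text
the job is handed in; nothing more can be done
None
```

The job is handed in. The clamp is tight, the key is on the counter, and the lid is off and held above the canister's mouth. No verdict was reported back.

- **Clamp screw:** The key went over the square head on the third try; the first two landed about 2 mm off and stopped on the lead-in edge, with up to about 27 N of press. After a turn of about 92° on the key, the screw reads about 1.5 rad. The camera readings of the head angle disagreed: picking corners by hand suggested about 1.66 rad, fitting both views about 1.48 rad. Both are in the good range.
- **Key:** It stands released on the counter at about (0.537, -0.190), about 125 mm from the screw head.
- **Lid:** I turned it 136° (2.38 rad) anticlockwise against a steady 0.47–0.49 N m. It came up with only its own weight on the wrist, and lifted clear.
- **Last checks:** At 23 s the lid was level and still, about 22 mm above the rim, and about 1 mm from where I measured its axis before turning. In the last picture the canister was still upright in the clamp and the bystanders had not visibly moved.
- **Not checked directly:** I could not measure the jaw force or any small turn of the canister. I judged those from the screw angle and the pictures.

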